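# Fit a plug-in card into a card cage and seat it with its levers

### The job

Fit the plug-in card that waits in the slotted stand into the open slot of the card cage: lift it out by its centre handle and slide it gently down the two card guides, with its levers still open, until you feel the connector's contacts take its weight and resist; do not force it in by hand. Then let go of the handle and swing both levers down flat on the front panel without straining them, so that they draw the card fully home, and leave everything else where it is.

Things in the scene. Friction and masses are not known exactly. Their poses are not given: they have to be found in the camera images.
- card_grip (a point): Point to grip on the plug-in card: on its centre handle, 24 mm above the underside of its front panel. The handle is a black bridge 10 mm thick (x) and 22 mm long (y), from the panel's top up to 30 mm above the panel's underside: pinch it across x from above, fingertips just clear of the panel. Axes: z up, y along the panel, x across it. The card is the same either way round.
- card_seat (a point): Middle of the underside of the card's front panel, 24 mm straight below card_grip. The card is fully home when this point lies on slot.
- card: The plug-in card with its levers (0.35 kg, give or take 20 percent); origin and axes as card_seat. Front panel 170 (y) by 20 (x) by 2.5 mm; below it a green board 3 mm thick (x) and 136 mm wide, at full width from 22 to 110 mm below the panel's underside; at the bottom a grey plug 86 mm wide and 6 mm thick that ends 120 mm below the panel's underside.
- slot (a point): The open slot of the card cage: the point where card_seat lies when the card is fully home, 140 mm above the table, level with the top of the cage's two front rails. z up, y along the slot (the card's y must be parallel to it, either way round), x across it. The gap in the front is 34 mm wide on the -x side and 25 mm on the +x side of this point.
- guides: The slot's two upright black nylon card guides at y = -66 and +66 mm, fixed; origin on the table straight below slot, axes as slot. Grooves 4.8 mm wide in x for the 3 mm board, 1.2 mm clear beyond each edge in y, from 34 to 110 mm below slot; above them mouths flared by about 4 mm, up to 23 mm below slot. From 60 mm short of home sprung clips drag on the board's edges with 4 to 6 N and hold it up.
- contacts_1: The connector's row of gold sprung contacts on the slot's +x side, 90 mm long, in the bottom of the cage about 120 mm below slot. How high the connector sits differs each time: the rows begin to grip the plug when the card is between 3 and 7 mm short of home. A light push (6 to 10 N more than the guides' drag) leaves the card standing firmly on them; 22 to 34 N would push it home by hand.
- contacts_2: The connector's row of contacts on the -x side.
- lever_1 (a joint): Angle (rad) of the lever at the card's own +y end: 0 = shut, flat along the front panel, 1 = wide open. A stiff hinge: it stays where it is left. Pivot 72 mm from the card's middle and 6 mm above the panel's underside, axis along x. The arm is a black bar 42 mm long, 12 mm wide, 5 mm thick, that points from the pivot towards the card's middle and, when open, upward.
- lever_2 (a joint): The same for the lever at the card's -y end. As a lever shuts, from about 0.7 rad on its steel claw swings outward below the cage's rail and draws the card down, provided the card stood on the contacts (less than 7.5 mm from home). Shutting the first lever takes 8 to 18 N near its tip, the second about half; each ends at a firm stop, its arm flat along the panel.
- handle: The card's centre handle; origin and axes as card_seat.
- bar_1: The arm of lever 1, the black bar to press on; origin on the pivot, its y axis along the arm (arm towards -y, its top face towards +z).
- bar_2: The arm of lever 2; origin on the pivot, arm towards its +y.
- lever_1_tip (a point): Middle of the upper face of lever 1's free end, 42 mm from its pivot; with the lever shut it is 30 mm from the card's middle and 8.5 mm above the panel's underside.
- lever_2_tip (a point): The same for lever 2.
- cage: The card cage, an open aluminium frame lying on its back and fixed, 178 mm (x) by 190 mm (y), from 66 mm before to 112 mm beyond slot in x; origin on the table straight below slot. Inner edges of its two front rails at y = -76 and +76 mm. The blank panels and the neighbouring card on its front stand at most 10 mm above the rails.
- stand: Black card stand, fixed, 130 by 176 mm, origin on the table under its middle. Slots 6 mm wide hold boards upright by their side edges up to 73 mm above the table; the plug-in card stands in the middle slot with its plug on the stand's floor, 12.5 mm above the table, and bare boards 45 mm to either side of it, their tops 103 mm above the table.
- board_1: Bare circuit board 136 by 90 by 3 mm in the stand's near slot; leave it. Origin at its lower edge.
- board_2: Bare circuit board in the stand's far slot; leave it. Origin at its lower edge.
- flask: White steel drinking flask, 72 mm across, 228 mm tall; leave it. Origin under its foot.
- can: Blue drinks can, 54 mm across, 135 mm tall; leave it. Origin under its foot.
- screwdriver: Screwdriver, 170 mm long, lying about along x between cage and stand; leave it.
- solder: Reel of solder, 60 mm across, 32 mm high, in front of the robot; leave it. Origin under its middle.

How it is judged:
On the way:
1. the card stands in the guides, its plug bearing on both rows of contacts but not driven home (1.5 to 7.8 mm short), the levers open and not yet pressed (contact force between card and contacts_1 above 3 N and contact force between card and contacts_2 above 3 N and z of card_seat in the frame of slot between 0.0015 and 0.0078 m and horizontal distance between card_seat and slot below 0.003 m and value of joint each of lever_1, lever_2 above 0.5 rad and contact force between the fingers and bar_1 below 0.5 N and contact force between the fingers and bar_2 below 0.5 N), for 0.2 s.
At the end, for the whole second after the job is handed in: The card is at rest in the slot, upright and parallel to it, the underside of its front panel within 1.3 mm of home in height and 3 mm sideways, both levers shut to within 0.05 rad (2 mm at the tip) (z of card_seat in the frame of slot between -0.0015 and 0.0013 m and horizontal distance between card_seat and slot below 0.003 m and angle between the y axis of card_seat and the y axis of slot, either way round below 0.04 rad and angle between card_seat's own z axis and vertical below 0.03 rad and value of joint each of lever_1, lever_2 below 0.05 rad and linear speed of card below 0.01 m/s); the robot touches nothing.
It fails at once if while held by its handle the card is forced: more than about 20 N down onto the contacts (11 N on one of their two rows), or jammed in the guides with over 60 N (contact force between the fingers and handle above 1 N and (contact force between card and contacts_1 above 11 N or contact force between card and contacts_2 above 11 N or contact force between card and guides above 60 N)).
It fails at once if a lever is pressed with more than 35 N (contact force between the fingers and bar_1 above 35 N or contact force between the fingers and bar_2 above 35 N).
It fails at once if one of the other things (flask, can, screwdriver, reel of solder, bare boards) is moved more than 15 mm (distance of any of flask, can, screwdriver, solder, board_1, board_2 from where it was at the start of the episode above 0.015 m).
It also fails if it takes over 67 s, if anything falls off the work surface, if the arm or the gripper's body presses on something with over 40 N, if the wrist force passes 120 N, or if a joint passes its speed limit or range.

### The arm

A 7-joint arm with a two-finger parallel gripper is mounted at the origin on the work surface. World frame = base frame: x ahead of the robot, y to its left, z up, the work surface at z = 0. Lengths are in m, angles in rad, forces in N, time in s.
With the tool pointing down it reaches from about 0.425 to 0.875 m from the base axis. Payload 8.4 kg.
Tool frame: the origin (TCP) lies midway between the tips of the shut fingers; the grasp point (between the pads) lies 19 mm behind it; z points along the fingers, y is the line along which they close (so a half turn about z gives the same grasp; the last joint's range is limited). The gripper opens to 87 mm and grips with 3 to 60 N. Pads are 19 mm wide; open, the fingers measure 117 mm over their backs; the gripper's body (75 mm by 190 mm) begins 51 mm behind the grasp point.
Start: joints at [1.025, 0.333, 0.04, 1.465, -0.013, 1.343, -0.059], TCP at [0.281, -0.586, 0.223] pointing down, gripper open.
Joint ranges: [-2.58, 2.58], [-0.38, 2.09], [-1.3, 1.39], [0.25, 2.4], [-1.5, 4.64], [0.08, 2.09], [-2.65, 2.65]. Speed limits (rad/s): [2.22, 2.22, 2.79, 2.79, 3.14, 3.14, 3.14].

### API

Orientations are given as a 3x3 rotation matrix whose columns are the frame's x, y, z axes.
In Python, from cell import telemetry, eyes, robot, nets gives the robot as it stands. The module is installed in compiled form; this text tells all that it offers.
- The arm moves only by the tool servo_tool, never from a script. Its arguments are lists of equal length, an entry for each row: "translation": the shift along the world's x, y, z in m, a list of three; "delta_rot": the turn, a rotation vector about the world's x, y, z in degrees, a list of three; "fingers": the finger opening in m, from 0 to 0.087. In form: {"translation": [[dx, dy, dz], ...], "delta_rot": [[ax, ay, az], ...], "fingers": [fingers, ...]}. A call has exactly 5 rows; each row shifts and turns the commanded pose from where the row before left it; what a row does not reach is not made up. A row lasts 1/12 s, in which the tool goes at most 41.7 mm and 7.16 degrees, less where a joint would pass 70% of its speed; a pose out of reach is approached as far as the arm can. A call with a gripper value outside its range is refused whole. The fingers move at their own pace and stop on an object; "squeeze" is the grip in N (left out, the last holds). Time passes only in rows, so rows that do not move let the fingers close, or fill a call up. It gives the time, the measured TCP pose, the force, the opening and the grip force at its end, in the units of the state.
- telemetry.read_state(): the state, without advancing time (a new reading comes with each control period).
- eyes.capture(name): name is "side" or "top" or "wrist"; returns the picture (480x640x3 uint8, blue, green, red); there is no depth.
- eyes.get_calibration(name): a dict with "fx", "fy", "cx", "cy" (pixels), "extrinsics" (4x4, takes a point from camera to world coordinates); the wrist camera has in their place "mount" (4x4, takes a point from camera to tool coordinates, whose origin is the TCP and whose axes are the flange's). Camera axes: x right, y down, z forward; pixel columns grow to the right and rows downward; lengths in m; the calibration is good to about 2 mm. A picture is of the moment at which its call begins: read the wrist's pose just before it. get_calibration takes no time and is no camera call.
- robot.finish_job(): hands the job in; it is judged then, once.
Trained networks look in the newest picture that a camera, given by its name, has taken for a name from the list of things; names that differ only in an ending like _2 or _b are one class to them, and where a whole thing is asked for, a point or a joint stands for the part that bears it (a point fixed in the world has none). Each returns a list of dicts, best first, with "score" (0 to 1); they miss things now and then, are a little off and sometimes report something else, mostly with a low value. They report only what shows in the picture. A call takes as long as a camera call.
- nets.look_for(label, camera): "at" ([x, y, z] in m, in world coordinates, good to about 4 mm: the middle of the surface that is visible of it).
The state is a dict: "time_s": time; "qpos": joint angles; "joint_vel": joint speeds; "joint_torque": joint torques, N m; "ee_pos": TCP position; "orientation": TCP orientation; "wrist_force": force on the tool from outside, world axes, zero at the start; "wrist_torque": the same for the moment, N m; "gripper_width": finger opening in m; "gripper_force": force on a finger pad.
Only numpy, scipy, OpenCV 4.12 (cv2) and the standard library are available. Lean on these libraries where they do the work, as an engineer would, in place of code of your own. Each camera call takes 0.05 s, during which the arm holds its last target. There are 200 camera calls.

## Working session

There is one attempt and no reset: what is moved stays moved. The work goes in short steps, Python scripts to look and compute and a tool call to move; the robot and the scene stay as the last step left them, time stands still between calls to the robot, and variables do not carry over. Pictures are saved under pics/ and viewed, at most 10 in all, crops included, and the job is handed in when it is done.

Besides the shell and the picture viewer there is one more tool, called after "Emit:" by a JSON object that holds its "method" and its "body", one argument or row to a line. servo_tool: Moves the arm, as the interface text tells. Its arguments: {"type":"object","properties":{"translation":{"type":"array"},"delta_rot":{"type":"array"},"fingers":{"type":"array"},"squeeze":{"type":"number"}},"required":["translation","delta_rot","fingers"]}

```bash
mkdir -p pics; cat > h.py <<'E'
from cell import telemetry, eyes, robot, nets
import numpy as np, cv2
def proj(name,P):
    c=eyes.get_calibration(name)
    if 'extrinsics' in c: T=np.array(c['extrinsics'])
    else:
        s=telemetry.read_state();W=np.eye(4);W[:3,:3]=s['orientation'];W[:3,3]=s['ee_pos'];T=W@np.array(c['mount'])
    p=np.linalg.inv(T)@np.append(P,1); return c['fx']*p[0]/p[2]+c['cx'],c['fy']*p[1]/p[2]+c['cy']
def unproj(name,u,v,z):
    c=eyes.get_calibration(name)
    if 'extrinsics' in c: T=np.array(c['extrinsics'])
    else:
        s=telemetry.read_state();W=np.eye(4);W[:3,:3]=s['orientation'];W[:3,3]=s['ee_pos'];T=W@np.array(c['mount'])
    d=T[:3,:3]@np.array([(u-c['cx'])/c['fx'],(v-c['cy'])/c['fy'],1]);o=T[:3,3]
    return o+d*(z-o[2])/d[2]
E
python3 - <<'E'
from h import *
np.set_printoptions(precision=4,suppress=True)
s=telemetry.read_state()
print({k:np.round(v,3).tolist() for k,v in s.items()})
for n in ('top','side'):
    cv2.imwrite(f'pics/{n}0.png',eyes.capture(n))
    for l in ('handle','guides','contacts_1','lever_1_tip','stand','cage'):
        print(n,l,[(np.round(d['at'],3).tolist(),round(d['score'],2)) for d in nets.look_for(l,n)[:4]])
E
```

```text
{'time_s': 0.0, 'qpos': [1.025, 0.334, 0.04, 1.466, -0.013, 1.343, -0.058], 'joint_vel': [-0.0, 0.001, 0.0, -0.001, 0.0, -0.002, 0.001], 'joint_torque': [0.0, -65.636, 1.336, -40.381, -0.06, 0.045, 0.0], 'ee_pos': [0.281, -0.586, 0.222], 'orientation': [[0.902, 0.432, -0.001], [0.432, -0.902, 0.001], [-0.0, -0.002, -1.0]], 'wrist_force': [-0.644, 0.607, 0.421], 'wrist_torque': [-0.062, 0.016, -0.004], 'gripper_force': 0.0, 'gripper_width': 0.087}
top handle [([0.532, 0.169, 0.165], 0.52), ([0.529, 0.166, 0.13], 0.48)]
top guides [([0.51, -0.225, 0.114], 0.51)]
top contacts_1 [([0.49, -0.166, 0.025], 0.71), ([0.511, -0.164, 0.026], 0.67), ([0.534, 0.168, 0.162], 0.27)]
top lever_1_tip []
top stand [([0.523, 0.117, 0.158], 0.68), ([0.514, 0.167, 0.011], 0.62), ([0.544, 0.228, 0.156], 0.43)]
top cage [([0.536, -0.159, 0.139], 0.74)]
side handle [([0.528, 0.174, 0.157], 0.55)]
side guides [([0.502, -0.228, 0.082], 0.57)]
side contacts_1 [([0.511, -0.146, 0.026], 0.59), ([0.49, -0.138, 0.028], 0.43), ([0.498, -0.225, 0.083], 0.23)]
side lever_1_tip [([0.54, 0.23, 0.157], 0.48)]
side stand [([0.498, 0.241, 0.012], 0.75), ([0.744, 0.082, 0.132], 0.68)]
side cage [([0.501, -0.228, 0.08], 0.73), ([0.528, 0.175, 0.156], 0.64), ([0.524, -0.119, 0.115], 0.57)]
```

View pics/top0.png

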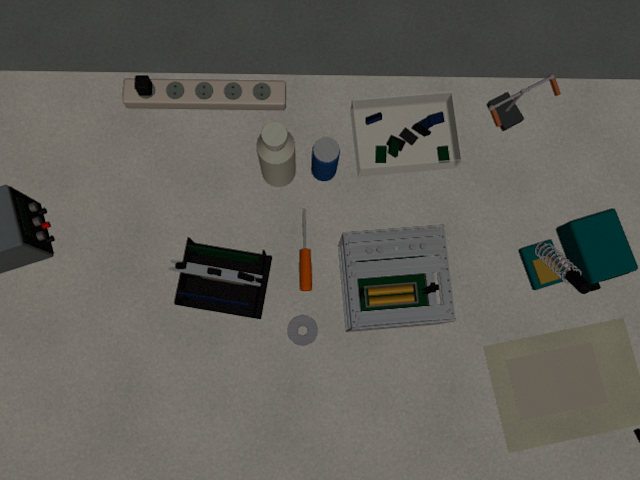

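View pics/side0.png

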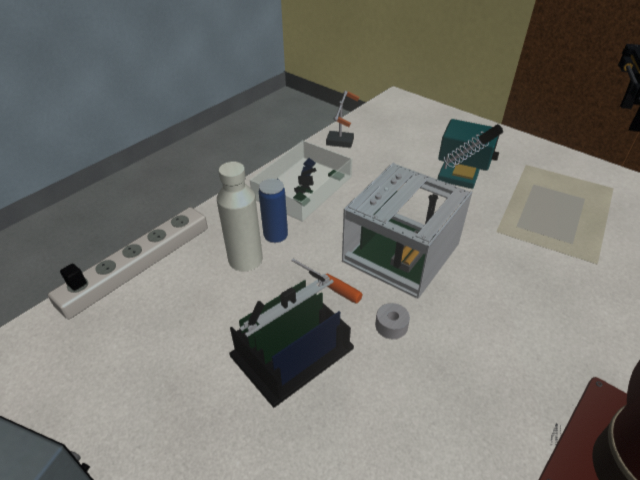

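The top view shows the card in its stand with the handle near (214,272). The open slot, with its gold contacts, is near (390,293), and the flask and can are farther up. I'll go over the cage for a close look first.

Emit:
{"method": "servo_tool", "body": {
  "translation": [
    [0.018,0.034,0.012],
    [0.018,0.034,0.012],
    [0.018,0.034,0.012],
    [0.018,0.034,0.012],
    [0.018,0.034,0.012]
  ],
  "delta_rot": [
    [0,0,5.5],
    [0,0,5.5],
    [0,0,5.5],
    [0,0,5.5],
    [0,0,5.5]
  ],
  "fingers": [0.06,0.06,0.06,0.06,0.06]
}}

```text
time_s: 1.12
ee_pos: [0.3713, -0.4144, 0.2832]
orientation: [[0.597, 0.802, 0.0], [0.802, -0.597, -0.0], [-0.0, 0.0, -1.0]]
wrist_force: [0.8, 0.1, 0.0]
gripper_width: 0.0635
gripper_force: 0.0
```

Emit:
{"method": "servo_tool", "body": {
  "translation": [
    [0.018,0.034,0.012],
    [0.018,0.034,0.012],
    [0.018,0.034,0.012],
    [0.018,0.034,0.012],
    [0.018,0.034,0.012]
  ],
  "delta_rot": [
    [0,0,5.5],
    [0,0,5.5],
    [0,0,5.5],
    [0,0,5.5],
    [0,0,5.5]
  ],
  "fingers": [0.06,0.06,0.06,0.06,0.06]
}}

```text
time_s: 1.53
ee_pos: [0.4613, -0.2444, 0.3435]
orientation: [[0.159, 0.987, 0.001], [0.987, -0.159, -0.001], [-0.001, 0.001, -1.0]]
wrist_force: [1.7, -0.6, -0.1]
gripper_width: 0.0601
gripper_force: 0.0
```

Emit:
{"method": "servo_tool", "body": {
  "translation": [
    [0.018,0.034,0.01],
    [0.018,0.034,0.01],
    [0,0.0,0.0],
    [0,0,0],
    [0,0,0]
  ],
  "delta_rot": [
    [0,0,5],
    [0,0,4.5],
    [0,0,0],
    [0,0,0],
    [0,0,0]
  ],
  "fingers": [0.06,0.06,0.06,0.06,0.06]
}}

```text
time_s: 1.95
ee_pos: [0.4966, -0.1788, 0.3624]
orientation: [[-0.001, 1.0, -0.0], [1.0, 0.001, -0.0], [-0.0, -0.0, -1.0]]
wrist_force: [0.1, -0.2, 0.1]
gripper_width: 0.06
gripper_force: 0.0
```

```bash
python3 - <<'E'
from h import *
np.set_printoptions(precision=4,suppress=True)
s=telemetry.read_state();print(s['ee_pos'],s['orientation'],s['time_s'])
im=eyes.capture('wrist');cv2.imwrite('pics/w1.png',im)
print(eyes.get_calibration('wrist'))
for l in ('contacts_1','guides','cage'):
    print(l,[(np.round(d['at'],3).tolist(),round(d['score'],2)) for d in nets.look_for(l,'wrist')[:4]])
E
```

```text
[ 0.4966 -0.1788  0.3624] [[-0.0007  1.     -0.0004]
 [ 1.      0.0007 -0.0005]
 [-0.0005 -0.0004 -1.    ]] 1.95
{'fx': 343.6640786429025, 'fy': 343.6640786429025, 'cx': 317.7553348496122, 'cy': 236.41450946580656, 'mount': array([[-0.0001, -0.9604, -0.2785,  0.0778],
       [ 1.    , -0.0002,  0.0002, -0.0006],
       [-0.0003, -0.2785,  0.9604, -0.1605],
       [ 0.    ,  0.    ,  0.    ,  1.    ]])}
contacts_1 [([0.498, -0.167, 0.027], 0.96), ([0.513, -0.16, 0.027], 0.72)]
guides [([0.507, -0.226, 0.111], 0.56)]
cage [([0.529, -0.155, 0.146], 0.88), ([0.74, 0.036, 0.061], 0.21)]
```

View pics/w1.png

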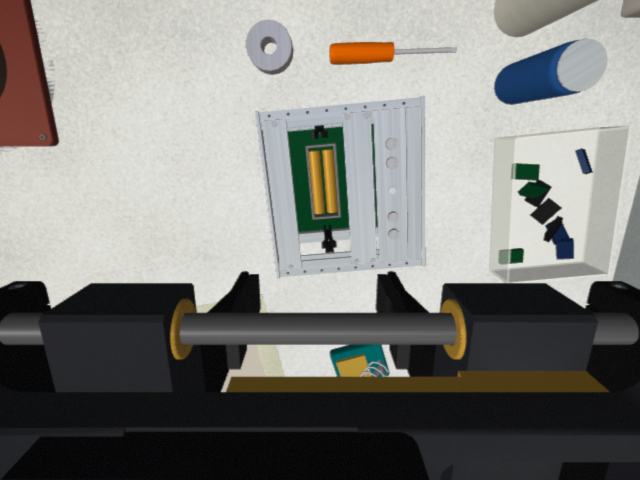

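The wrist view shows the cage. The contacts are at about (324,182) and the black guide mouths at (319,131) and (329,240). I'll enlarge this to get subpixel positions.

```bash
python3 - <<'E'
from h import *
im=cv2.imread('pics/w1.png')[90:285,250:435]
cv2.imwrite('pics/w1c.png',cv2.convertScaleAbs(cv2.resize(im,None,fx=3,fy=3,interpolation=cv2.INTER_CUBIC),alpha=1.3,beta=20))
E
```

```text
(no output)
```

View pics/w1c.png

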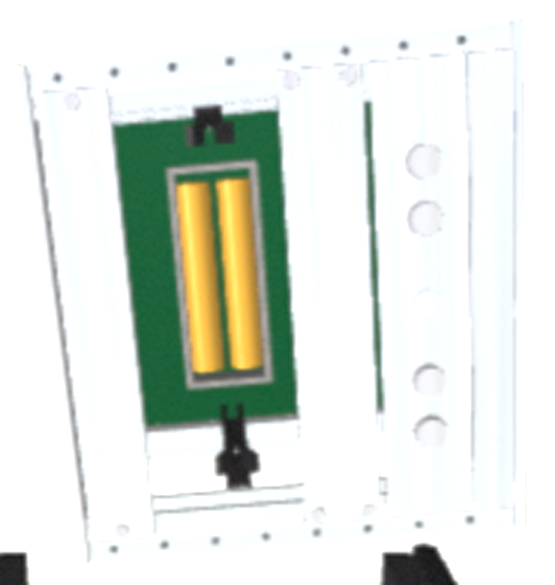

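The crop shows the contact frame corners at about (168,170), (256,162), (270,380) and (188,388), plus the rail holes. I'll turn these into positions.

```bash
python3 - <<'E'
from h import *
np.set_printoptions(precision=4,suppress=True)
U=lambda x,y,z:unproj('wrist',250+x/3,90+y/3,z)
def yaw(a,b): d=b-a; return np.degrees(np.arctan2(d[1],d[0]))
for z in (.02,.026):
    t=U(212,166,z);b=U(229,384,z);print('frame',t,b,(t+b)/2,yaw(b,t)-90,np.linalg.norm(t-b))
a=U(58,78,.14);b=U(461,40,.14);print('top holes',a,b,yaw(a,b))
c=U(114,549,.14);d=U(470,520,.14);print('bot holes',c,d,yaw(c,d))
print('mid y',U(209,105,.115),U(238,488,.115))
print('prongs low',U(232,408,.03), U(209,140,.115))
for n,p in {'gapL top':(113,118),'gapL bot':(153,490),'gapR top':(277,95),'gapR bot':(298,490)}.items(): print(n,U(*p,.14))
print('cageL',U(27,67,.14),U(90,560,.14),'R',U(522,22,.14),U(515,525,.14))
E
```

```text
frame [ 0.4997 -0.1135  0.02  ] [ 0.5083 -0.2188  0.02  ] [ 0.504  -0.1662  0.02  ] 4.672005391078827 0.10572791973356335
frame [ 0.4997 -0.1133  0.026 ] [ 0.5082 -0.2175  0.026 ] [ 0.5039 -0.1654  0.026 ] 4.672005391078812 0.10446593538800482
top holes [ 0.4447 -0.0808  0.14  ] [ 0.5852 -0.0685  0.14  ] 5.000310495546176
bot holes [ 0.4599 -0.2583  0.14  ] [ 0.6009 -0.2462  0.14  ] 4.927296273988716
mid y [ 0.4978 -0.0891  0.115 ] [ 0.51   -0.2412  0.115 ]
prongs low [ 0.5096 -0.2287  0.03  ] [ 0.4978 -0.1017  0.115 ]
gapL top [ 0.4637 -0.0942  0.14  ]
gapL bot [ 0.4758 -0.2335  0.14  ]
gapR top [ 0.5216 -0.0865  0.14  ]
gapR bot [ 0.5326 -0.2335  0.14  ]
cageL [ 0.434  -0.0771  0.14  ] [ 0.4501 -0.263   0.14  ] R [ 0.6059 -0.0627  0.14  ] [ 0.6189 -0.2483  0.14  ]
```

Emit:
{"method": "servo_tool", "body": {
  "translation": [
    [0.003,0.037,0],
    [0.003,0.037,0],
    [0.003,0.037,0],
    [0.003,0.037,0],
    [0.003,0.037,0]
  ],
  "delta_rot": [
    [0,0,-1],
    [0,0,-1],
    [0,0,-1],
    [0,0,-1],
    [0,0,-1]
  ],
  "fingers": [0.06,0.06,0.06,0.06,0.06]
}}

```text
time_s: 2.57
ee_pos: [0.5115, 0.0075, 0.3625]
orientation: [[0.089, 0.996, 0.0], [0.996, -0.089, -0.0], [-0.0, 0.0, -1.0]]
wrist_force: [1.1, -0.2, 0.3]
gripper_width: 0.0603
gripper_force: 0.0
```

Emit:
{"method": "servo_tool", "body": {
  "translation": [
    [0.003,0.037,0],
    [0.003,0.037,0],
    [0.003,0.037,0],
    [0.003,0.037,0],
    [0,0,0]
  ],
  "delta_rot": [
    [0,0,-1],
    [0,0,-1],
    [0,0,-1],
    [0,0,-1],
    [0,0,-1.5]
  ],
  "fingers": [0.06,0.06,0.06,0.06,0.06]
}}

```text
time_s: 2.98
ee_pos: [0.5225, 0.1621, 0.3623]
orientation: [[0.174, 0.985, -0.001], [0.985, -0.174, 0.003], [0.003, -0.001, -1.0]]
wrist_force: [-1.1, 0.7, 1.1]
gripper_width: 0.0598
gripper_force: 0.0
```

Emit:
{"method": "servo_tool", "body": {
  "translation": [
    [0,0,-0.03],
    [0,0,-0.03],
    [0,0,0],
    [0,0,0],
    [0,0,0]
  ],
  "delta_rot": [
    [0,0,0],
    [0,0,0],
    [0,0,0],
    [0,0,0],
    [0,0,0]
  ],
  "fingers": [0.06,0.06,0.06,0.06,0.06]
}}

```text
time_s: 3.4
ee_pos: [0.5244, 0.1544, 0.3041]
orientation: [[0.182, 0.983, 0.001], [0.983, -0.182, 0.0], [0.001, 0.001, -1.0]]
wrist_force: [-0.3, -0.2, 0.0]
gripper_width: 0.0602
gripper_force: 0.0
```

```bash
python3 - <<'E'
from h import *
np.set_printoptions(precision=4,suppress=True)
s=telemetry.read_state();print(s['ee_pos'],s['orientation'],s['time_s'],s['qpos'])
im=eyes.capture('wrist');cv2.imwrite('pics/w2.png',im)
for l in ('handle','lever_1_tip','bar_1','card'):
    print(l,[(np.round(d['at'],3).tolist(),round(d['score'],2)) for d in nets.look_for(l,'wrist')[:4]])
u,v=proj('wrist',[.53,.17,.16]);u,v=int(u),int(v);print(u,v)
y0=max(v-90,0);x0=u-110
print(x0,y0);cv2.imwrite('pics/w2c.png',cv2.convertScaleAbs(cv2.resize(im[y0:y0+180,x0:x0+220],None,fx=3,fy=3,interpolation=cv2.INTER_CUBIC)))
E
```

```text
[0.5244 0.1544 0.3041] [[ 0.1819  0.9833  0.0011]
 [ 0.9833 -0.1819  0.0004]
 [ 0.0006  0.0011 -1.    ]] 3.4 [ 0.2335  0.1418 -0.6664  1.5618  0.0881  1.4672 -0.6199]
handle [([0.531, 0.173, 0.161], 0.55), ([0.741, 0.087, 0.153], 0.31)]
lever_1_tip [([0.54, 0.228, 0.161], 0.76), ([0.551, 0.011, 0.024], 0.58), ([0.544, 0.225, 0.161], 0.56)]
bar_1 [([0.522, 0.117, 0.166], 0.74), ([0.544, 0.224, 0.159], 0.63), ([0.443, 0.03, 0.031], 0.62), ([0.542, 0.232, 0.164], 0.18)]
card [([0.533, 0.178, 0.134], 0.78), ([0.5, -0.091, 0.039], 0.59)]
321 208
211 118
```

View pics/w2c.png

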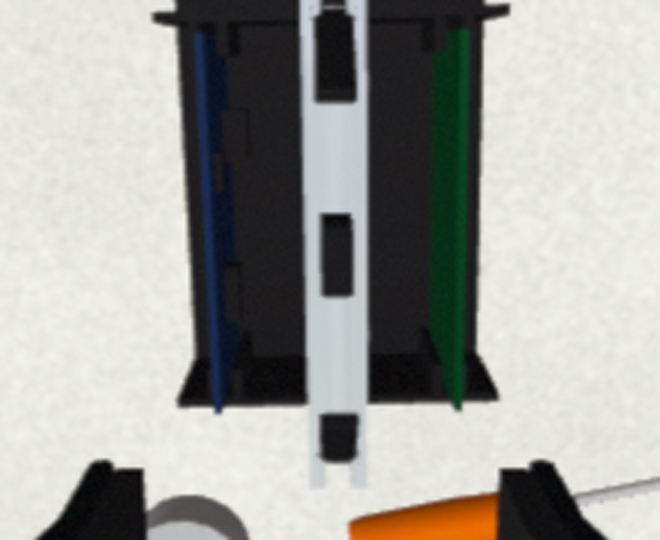

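The crop shows the card panel nearly aligned with the tool, with the handle's visible block at crop rows 213 to 296 and columns 320 to 355. I'll compute the handle centre and yaw from these.

```bash
python3 - <<'E'
from h import *
np.set_printoptions(precision=4,suppress=True)
U=lambda x,y,z:unproj('wrist',211+x/3,118+y/3,z)
a=U(333.5,10,.135);b=U(338.5,485,.135);d=a-b;yw=np.arctan2(d[1],d[0])-np.pi/2
print('yaw',np.degrees(yw),a,b)
e=np.array([-np.sin(yw),np.cos(yw),0])
print('from -y edge',U(338,296,.1625)+.011*e,'from +y foot',U(337,213,.135)-.011*e)
R=np.array(telemetry.read_state()['orientation']);print('tool yaw',np.degrees(np.arctan2(R[1,0],R[0,0]))-90)
print('panel -y end',b+.085*e, 'gap ends', U(337.5,415,.16))
E
```

```text
yaw -9.585498685575253 [0.5443 0.244  0.135 ] [0.5184 0.0906 0.135 ]
from -y edge [0.5324 0.1735 0.1625] from +y foot [0.5326 0.1724 0.135 ]
tool yaw -10.41701471496171
panel -y end [0.5326 0.1744 0.135 ] gap ends [0.5237 0.1246 0.16  ]
```

Emit:
{"method": "servo_tool", "body": {
  "translation": [
    [0.008,0.0186,-0.03],
    [0,0,-0.04],
    [0,0,-0.04],
    [0,0,-0.03],
    [0,0,-0.0145]
  ],
  "delta_rot": [
    [0,0,0.7],
    [0,0,0],
    [0,0,0],
    [0,0,0],
    [0,0,0]
  ],
  "fingers": [0.05,0.05,0.04,0.04,0.04]
}}

```text
time_s: 4.07
ee_pos: [0.5301, 0.1727, 0.1443]
orientation: [[0.168, 0.986, -0.004], [0.986, -0.168, -0.001], [-0.002, -0.004, -1.0]]
wrist_force: [-0.5, -0.3, 0.4]
gripper_width: 0.0421
gripper_force: 0.0
```

Emit:
{"method": "servo_tool", "body": {
  "translation": [
    [0,0,-0.012],
    [0,0,0],
    [0,0,0],
    [0,0,0],
    [0,0,0]
  ],
  "delta_rot": [
    [0,0,0],
    [0,0,0],
    [0,0,0],
    [0,0,0],
    [0,0,0]
  ],
  "fingers": [0.03,0.02,0.0,0.0,0.0],
  "squeeze": 25
}}

```text
time_s: 4.48
ee_pos: [0.5328, 0.1738, 0.1377]
orientation: [[0.169, 0.986, 0.002], [0.986, -0.169, 0.001], [0.001, 0.002, -1.0]]
wrist_force: [0.6, 0.1, -0.3]
gripper_width: 0.0146
gripper_force: 0.0
```

Emit:
{"method": "servo_tool", "body": {
  "translation": [
    [0,0,0],
    [0,0,0],
    [0,0,0],
    [0,0,0.003],
    [0,0,0.007]
  ],
  "delta_rot": [
    [0,0,0],
    [0,0,0],
    [0,0,0],
    [0,0,0],
    [0,0,0]
  ],
  "fingers": [0,0,0,0,0]
}}

```text
time_s: 4.9
ee_pos: [0.5314, 0.1729, 0.1455]
orientation: [[0.169, 0.986, -0.001], [0.986, -0.169, -0.001], [-0.001, -0.001, -1.0]]
wrist_force: [1.9, 0.6, -4.1]
gripper_width: 0.0097
gripper_force: 25.1
```

Emit:
{"method": "servo_tool", "body": {
  "translation": [
    [0,0,0.015],
    [0,0,0.025],
    [0,0,0.03],
    [0,0,0.03],
    [0,0,0.03]
  ],
  "delta_rot": [
    [0,0,0],
    [0,0,0],
    [0,0,0],
    [0,0,0],
    [0,0,0]
  ],
  "fingers": [0,0,0,0,0],
  "squeeze": 40
}}

```text
time_s: 5.32
ee_pos: [0.5311, 0.1733, 0.2775]
orientation: [[0.168, 0.986, -0.001], [0.986, -0.168, -0.0], [-0.0, -0.001, -1.0]]
wrist_force: [0.8, 0.3, -3.1]
gripper_width: 0.0096
gripper_force: 40.1
```

Emit:
{"method": "servo_tool", "body": {
  "translation": [
    [0,-0.007,0.015],
    [-0.0015,-0.015,0.005],
    [-0.003,-0.025,0],
    [-0.003,-0.03,0],
    [-0.003,-0.035,0]
  ],
  "delta_rot": [
    [0,0,0],
    [0,0,0.5],
    [0,0,1],
    [0,0,1.5],
    [0,0,2]
  ],
  "fingers": [0,0,0,0,0]
}}

```text
time_s: 5.73
ee_pos: [0.5205, 0.0619, 0.2964]
orientation: [[0.078, 0.997, -0.0], [0.997, -0.078, 0.001], [0.001, -0.0, -1.0]]
wrist_force: [0.7, -0.8, -2.8]
gripper_width: 0.0094
gripper_force: 40.1
```

Emit:
{"method": "servo_tool", "body": {
  "translation": [
    [-0.003,-0.035,0],
    [-0.003,-0.035,0],
    [-0.003,-0.035,0],
    [-0.003,-0.035,0],
    [-0.003,-0.03,0]
  ],
  "delta_rot": [
    [0,0,2],
    [0,0,2],
    [0,0,2],
    [0,0,1.5],
    [0,0,1]
  ],
  "fingers": [0,0,0,0,0]
}}

```text
time_s: 6.15
ee_pos: [0.5053, -0.111, 0.2962]
orientation: [[-0.066, 0.998, -0.001], [0.998, 0.066, -0.0], [-0.0, -0.001, -1.0]]
wrist_force: [1.9, 0.4, -2.7]
gripper_width: 0.0098
gripper_force: 40.1
```

Emit:
{"method": "servo_tool", "body": {
  "translation": [
    [-0.002,-0.025,0],
    [-0.001,-0.018,0],
    [0,-0.01,0],
    [0,-0.0035,0],
    [0,0,0]
  ],
  "delta_rot": [
    [0,0,1],
    [0,0,0],
    [0,0,0],
    [0,0,0],
    [0,0,0]
  ],
  "fingers": [0,0,0,0,0]
}}

```text
time_s: 6.57
ee_pos: [0.5033, -0.165, 0.2959]
orientation: [[-0.083, 0.997, -0.0], [0.997, 0.083, 0.001], [0.001, -0.0, -1.0]]
wrist_force: [0.1, -0.3, -3.3]
gripper_width: 0.0094
gripper_force: 40.1
```

Emit:
{"method": "servo_tool", "body": {
  "translation": [
    [0,0,0],
    [0,0,0],
    [0,0,0],
    [0,0,0],
    [0,0,0]
  ],
  "delta_rot": [
    [0,0,0],
    [0,0,0],
    [0,0,0],
    [0,0,0],
    [0,0,0]
  ],
  "fingers": [0,0,0,0,0]
}}

```text
time_s: 6.98
ee_pos: [0.5034, -0.1645, 0.2961]
orientation: [[-0.084, 0.996, 0.0], [0.996, 0.084, -0.0], [-0.0, 0.0, -1.0]]
wrist_force: [0.2, 0.1, -3.9]
gripper_width: 0.0097
gripper_force: 40.1
```

```bash
python3 - <<'E'
from h import *
np.set_printoptions(precision=4,suppress=True)
s=telemetry.read_state();R=np.array(s['orientation'])
print(s['ee_pos'],np.degrees(np.arctan2(R[1,0],R[0,0]))-90,s['time_s'],s['wrist_force'],s['wrist_torque'],s['gripper_width'])
im=eyes.capture('wrist');cv2.imwrite('pics/w3.png',im)
cv2.imwrite('pics/w3c.png',cv2.resize(im[0:290,200:470],None,fx=2,fy=2,interpolation=cv2.INTER_CUBIC))
E
```

```text
[ 0.5034 -0.1645  0.2961] 4.844087070023335 6.9833 [ 0.1892  0.0984 -3.8846] [-0.0007 -0.0649  0.0025] 0.009681941634928332
```

View pics/w3c.png

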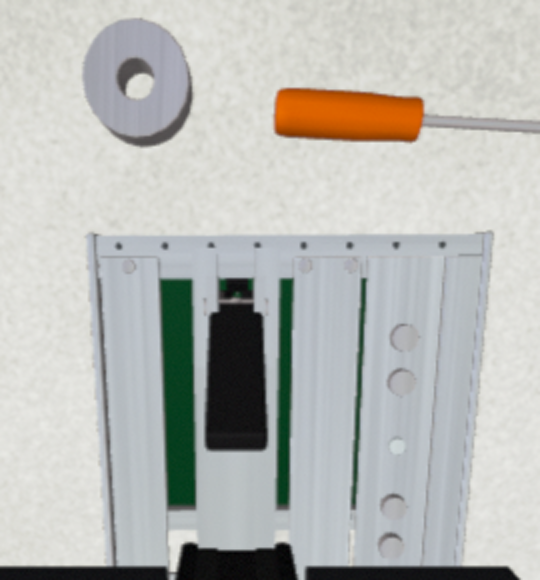

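The card hangs centred over the gap, with the guide visible at crop (236,288) straight through its end notch. I'll descend.

Emit:
{"method": "servo_tool", "body": {
  "translation": [
    [0,0,-0.01],
    [0,0,-0.02],
    [0,0,-0.02],
    [0,0,-0.01],
    [0,0,-0.002]
  ],
  "delta_rot": [
    [0,0,0],
    [0,0,0],
    [0,0,0],
    [0,0,0],
    [0,0,0]
  ],
  "fingers": [0,0,0,0,0]
}}

```text
time_s: 7.45
ee_pos: [0.502, -0.1648, 0.2314]
orientation: [[-0.084, 0.996, -0.004], [0.996, 0.084, 0.001], [0.002, -0.004, -1.0]]
wrist_force: [-0.4, 1.1, -2.8]
gripper_width: 0.0097
gripper_force: 40.1
```

Emit:
{"method": "servo_tool", "body": {
  "translation": [
    [0,0,-0.002],
    [0,0,-0.002],
    [0,0,-0.002],
    [0,0,-0.002],
    [0,0,-0.002]
  ],
  "delta_rot": [
    [0,0,0],
    [0,0,0],
    [0,0,0],
    [0,0,0],
    [0,0,0]
  ],
  "fingers": [0,0,0,0,0]
}}

```text
time_s: 7.87
ee_pos: [0.5036, -0.1651, 0.2244]
orientation: [[-0.084, 0.996, 0.001], [0.996, 0.084, -0.0], [-0.0, 0.001, -1.0]]
wrist_force: [-0.4, 0.3, -3.4]
gripper_width: 0.0094
gripper_force: 40.1
```

Emit:
{"method": "servo_tool", "body": {
  "translation": [
    [0,0,-0.002],
    [0,0,-0.002],
    [0,0,-0.002],
    [0,0,-0.002],
    [0,0,-0.002]
  ],
  "delta_rot": [
    [0,0,0],
    [0,0,0],
    [0,0,0],
    [0,0,0],
    [0,0,0]
  ],
  "fingers": [0,0,0,0,0]
}}

```text
time_s: 8.28
ee_pos: [0.5035, -0.1648, 0.2139]
orientation: [[-0.084, 0.996, 0.0], [0.996, 0.084, 0.0], [0.0, 0.0, -1.0]]
wrist_force: [0.5, 1.5, -2.2]
gripper_width: 0.0096
gripper_force: 40.1
```

```bash
python3 - <<'E'
from h import *
np.set_printoptions(precision=3,suppress=True)
s=telemetry.read_state();print(s['ee_pos'],s['wrist_force'],s['wrist_torque'])
E
```

```text
[ 0.503 -0.165  0.214] [ 0.486  1.478 -2.241] [ 0.697 -0.165  0.032]
```

Emit:
{"method": "servo_tool", "body": {
  "translation": [
    [0,0.0005,-0.002],
    [0,0,-0.003],
    [0,0,-0.003],
    [0,0,-0.003],
    [0,0,-0.003]
  ],
  "delta_rot": [
    [0,0,0],
    [0,0,0],
    [0,0,0],
    [0,0,0],
    [0,0,0]
  ],
  "fingers": [0,0,0,0,0]
}}

```text
time_s: 8.7
ee_pos: [0.5036, -0.1642, 0.2001]
orientation: [[-0.084, 0.996, 0.001], [0.996, 0.084, 0.0], [0.0, 0.001, -1.0]]
wrist_force: [0.4, 3.6, 1.3]
gripper_width: 0.0097
gripper_force: 40.1
```

Emit:
{"method": "servo_tool", "body": {
  "translation": [
    [0,0,-0.003],
    [0,0,-0.003],
    [0,0,-0.003],
    [0,0,-0.003],
    [0,0,-0.002]
  ],
  "delta_rot": [
    [0,0,0],
    [0,0,0],
    [0,0,0],
    [0,0,0],
    [0,0,0]
  ],
  "fingers": [0,0,0,0,0]
}}

```text
time_s: 9.12
ee_pos: [0.5033, -0.1644, 0.1856]
orientation: [[-0.084, 0.996, -0.0], [0.996, 0.084, 0.0], [0.0, -0.0, -1.0]]
wrist_force: [0.2, 3.3, -0.0]
gripper_width: 0.0096
gripper_force: 40.1
```

```bash
python3 - <<'E'
from h import *
np.set_printoptions(precision=3,suppress=True)
s=telemetry.read_state();print(s['ee_pos'],s['wrist_force'],s['wrist_torque'])
E
```

```text
[ 0.503 -0.164  0.186] [ 0.225  3.339 -0.041] [ 1.311 -0.272  0.062]
```

Emit:
{"method": "servo_tool", "body": {
  "translation": [
    [0,0.0008,-0.002],
    [0,0,-0.003],
    [0,0,-0.003],
    [0,0,-0.003],
    [0,0,-0.003]
  ],
  "delta_rot": [
    [0,0,0],
    [0,0,0],
    [0,0,0],
    [0,0,0],
    [0,0,0]
  ],
  "fingers": [0,0,0,0,0]
}}

```text
time_s: 9.53
ee_pos: [0.5033, -0.1638, 0.1718]
orientation: [[-0.084, 0.996, 0.0], [0.996, 0.084, -0.0], [-0.0, 0.0, -1.0]]
wrist_force: [0.6, 3.3, 0.6]
gripper_width: 0.0099
gripper_force: 40.1
```

Emit:
{"method": "servo_tool", "body": {
  "translation": [
    [0,0,-0.003],
    [0,0,-0.003],
    [0,0,-0.003],
    [0,0,-0.002],
    [0,0,-0.001]
  ],
  "delta_rot": [
    [0,0,0],
    [0,0,0],
    [0,0,0],
    [0,0,0],
    [0,0,0]
  ],
  "fingers": [0,0,0,0,0]
}}

```text
time_s: 9.95
ee_pos: [0.5032, -0.1637, 0.1596]
orientation: [[-0.084, 0.996, -0.0], [0.996, 0.084, 0.0], [0.0, -0.0, -1.0]]
wrist_force: [1.3, 3.8, 0.2]
gripper_width: 0.0095
gripper_force: 40.1
```

```bash
python3 - <<'E'
from h import *
np.set_printoptions(precision=3,suppress=True)
s=telemetry.read_state();print(s['ee_pos'],s['wrist_force'],s['wrist_torque'])
E
```

```text
[ 0.503 -0.164  0.16 ] [1.297 3.822 0.242] [ 1.09  -0.382  0.062]
```

Emit:
{"method": "servo_tool", "body": {
  "translation": [
    [0,0.0004,-0.002],
    [0,0,-0.0015],
    [0,0,-0.001],
    [0,0,-0.001],
    [0,0,-0.0005]
  ],
  "delta_rot": [
    [0,0,0],
    [0,0,0],
    [0,0,0],
    [0,0,0],
    [0,0,0]
  ],
  "fingers": [0,0,0,0,0]
}}

```text
time_s: 10.37
ee_pos: [0.5033, -0.1634, 0.1539]
orientation: [[-0.084, 0.996, -0.0], [0.996, 0.084, -0.0], [-0.0, -0.0, -1.0]]
wrist_force: [0.7, 4.0, 0.3]
gripper_width: 0.0097
gripper_force: 40.1
```

Emit:
{"method": "servo_tool", "body": {
  "translation": [
    [0,0,-0.0003],
    [0,0,-0.0003],
    [0,0,-0.0003],
    [0,0,-0.0003],
    [0,0,-0.0003]
  ],
  "delta_rot": [
    [0,0,0],
    [0,0,0],
    [0,0,0],
    [0,0,0],
    [0,0,0]
  ],
  "fingers": [0,0,0,0,0]
}}

```text
time_s: 10.78
ee_pos: [0.5033, -0.1634, 0.1525]
orientation: [[-0.084, 0.997, -0.0], [0.997, 0.084, -0.0], [-0.0, -0.0, -1.0]]
wrist_force: [0.3, 2.1, -0.4]
gripper_width: 0.0099
gripper_force: 40.1
```

Emit:
{"method": "servo_tool", "body": {
  "translation": [
    [0,0,-0.0003],
    [0,0,-0.0003],
    [0,0,-0.0003],
    [0,0,-0.0003],
    [0,0,0]
  ],
  "delta_rot": [
    [0,0,0],
    [0,0,0],
    [0,0,0],
    [0,0,0],
    [0,0,0]
  ],
  "fingers": [0,0,0,0,0]
}}

```text
time_s: 11.2
ee_pos: [0.5033, -0.1634, 0.1512]
orientation: [[-0.084, 0.996, -0.0], [0.996, 0.084, 0.0], [0.0, -0.0, -1.0]]
wrist_force: [1.5, 2.8, -2.8]
gripper_width: 0.0097
gripper_force: 40.1
```

Emit:
{"method": "servo_tool", "body": {
  "translation": [
    [0,0,-0.0003],
    [0,0,-0.0003],
    [0,0,-0.0003],
    [0,0,-0.0003],
    [0,0,-0.0003]
  ],
  "delta_rot": [
    [0,0,0],
    [0,0,0],
    [0,0,0],
    [0,0,0],
    [0,0,0]
  ],
  "fingers": [0,0,0,0,0]
}}

```text
time_s: 11.62
ee_pos: [0.5034, -0.1634, 0.15]
orientation: [[-0.084, 0.997, 0.0], [0.997, 0.084, -0.0], [-0.0, 0.0, -1.0]]
wrist_force: [-0.0, 4.7, 0.9]
gripper_width: 0.01
gripper_force: 40.1
```

Emit:
{"method": "servo_tool", "body": {
  "translation": [
    [0,0,-0.0003],
    [0,0,-0.0003],
    [0,0,-0.0003],
    [0,0,-0.0003],
    [0,0,-0.0003]
  ],
  "delta_rot": [
    [0,0,0],
    [0,0,0],
    [0,0,0],
    [0,0,0],
    [0,0,0]
  ],
  "fingers": [0,0,0,0,0]
}}

```text
time_s: 12.03
ee_pos: [0.504, -0.1635, 0.1492]
orientation: [[-0.084, 0.996, 0.001], [0.996, 0.084, -0.0], [-0.001, 0.001, -1.0]]
wrist_force: [-0.3, 2.9, 9.8]
gripper_width: 0.0094
gripper_force: 40.1
```

Emit:
{"method": "servo_tool", "body": {
  "translation": [
    [0,0,0],
    [0,0,0],
    [0,0,0],
    [0,0,0],
    [0,0,0]
  ],
  "delta_rot": [
    [0,0,0],
    [0,0,0],
    [0,0,0],
    [0,0,0],
    [0,0,0]
  ],
  "fingers": [0,0,0,0,0]
}}

```text
time_s: 12.45
ee_pos: [0.5039, -0.1635, 0.1493]
orientation: [[-0.084, 0.996, 0.001], [0.996, 0.084, -0.001], [-0.001, 0.001, -1.0]]
wrist_force: [-0.8, 3.4, 6.3]
gripper_width: 0.0098
gripper_force: 40.1
```

Emit:
{"method": "servo_tool", "body": {
  "translation": [
    [0,0,-0.0002],
    [0,0,-0.0001],
    [0,0,0],
    [0,0,0],
    [0,0,0]
  ],
  "delta_rot": [
    [0,0,0],
    [0,0,0],
    [0,0,0],
    [0,0,0],
    [0,0,0]
  ],
  "fingers": [0,0,0,0,0]
}}

```text
time_s: 12.87
ee_pos: [0.5041, -0.1634, 0.1492]
orientation: [[-0.084, 0.996, 0.002], [0.996, 0.084, -0.001], [-0.001, 0.002, -1.0]]
wrist_force: [-1.0, 3.9, 9.3]
gripper_width: 0.0096
gripper_force: 40.1
```

```bash
python3 - <<'E'
from h import *
np.set_printoptions(precision=4,suppress=True)
for i in range(6):
    eyes.capture('wrist');s=telemetry.read_state();print(s['ee_pos'],s['wrist_force'],s['wrist_torque'])
E
```

```text
[ 0.5041 -0.1634  0.1493] [-0.5931  3.2065  9.3904] [1.082  0.0339 0.0859]
[ 0.5041 -0.1634  0.1492] [-1.0187  4.3856  9.2897] [1.119  0.1372 0.0508]
[ 0.5041 -0.1634  0.1492] [-1.6094  3.7875  9.6186] [1.1216 0.0805 0.0914]
[ 0.5041 -0.1634  0.1493] [-0.1953  4.4634  9.5287] [1.1234 0.1161 0.0189]
[ 0.5041 -0.1634  0.1492] [-0.0645  3.6751  9.0508] [1.1225 0.0941 0.0176]
[ 0.5041 -0.1634  0.1492] [-0.6965  3.3998  9.7739] [1.0914 0.0694 0.07  ]
```

Emit:
{"method": "servo_tool", "body": {
  "translation": [
    [0,0,-0.00015],
    [0,0,0],
    [0,0,0],
    [0,0,0],
    [0,0,0]
  ],
  "delta_rot": [
    [0,0,0],
    [0,0,0],
    [0,0,0],
    [0,0,0],
    [0,0,0]
  ],
  "fingers": [0,0,0,0,0]
}}

```text
time_s: 13.58
ee_pos: [0.5041, -0.1634, 0.1492]
orientation: [[-0.084, 0.996, 0.002], [0.996, 0.084, -0.001], [-0.001, 0.002, -1.0]]
wrist_force: [-1.7, 4.1, 10.9]
gripper_width: 0.0095
gripper_force: 40.1
```

Emit:
{"method": "servo_tool", "body": {
  "translation": [
    [0,0,0],
    [0,0,0],
    [0,0,0],
    [0,0,0],
    [0,0,0]
  ],
  "delta_rot": [
    [0,0,0],
    [0,0,0],
    [0,0,0],
    [0,0,0],
    [0,0,0]
  ],
  "fingers": [0,0,0,0.03,0.03]
}}

```text
time_s: 14.0
ee_pos: [0.5031, -0.1643, 0.1479]
orientation: [[-0.083, 0.997, -0.0], [0.997, 0.083, -0.001], [-0.001, -0.0, -1.0]]
wrist_force: [-0.1, 0.9, 0.1]
gripper_width: 0.0167
gripper_force: 0.0
```

Emit:
{"method": "servo_tool", "body": {
  "translation": [
    [0,0,0],
    [0,0,0.005],
    [0,0,0.01],
    [0,0,0.02],
    [0,0,0.02]
  ],
  "delta_rot": [
    [0,0,0],
    [0,0,0],
    [0,0,0],
    [0,0,0],
    [0,0,0]
  ],
  "fingers": [0.03,0.03,0.03,0.03,0.03]
}}

```text
time_s: 14.42
ee_pos: [0.5029, -0.1634, 0.2038]
orientation: [[-0.084, 0.996, -0.001], [0.997, 0.084, 0.0], [0.0, -0.001, -1.0]]
wrist_force: [0.3, -0.2, 0.9]
gripper_width: 0.0296
gripper_force: 0.0
```

```bash
python3 - <<'E'
from h import *
np.set_printoptions(precision=4,suppress=True)
s=telemetry.read_state();print(s['ee_pos'],s['wrist_force'],s['gripper_width'])
im=eyes.capture('wrist');cv2.imwrite('pics/w4.png',im)
for l in ('lever_1_tip','handle'):
    print(l,[(np.round(d['at'],3).tolist(),round(d['score'],2)) for d in nets.look_for(l,'wrist')[:4]])
eyes.capture('side')
for l in ('lever_1_tip','handle'):
    print(l,[(np.round(d['at'],3).tolist(),round(d['score'],2)) for d in nets.look_for(l,'side')[:4]])
cv2.imwrite('pics/w4c.png',cv2.resize(im[0:480,120:520],None,fx=1.25,fy=1.25))
E
```

```text
[ 0.5029 -0.1634  0.2038] [ 0.2544 -0.2475  0.9219] 0.029641071930037344
lever_1_tip [([0.498, -0.104, 0.17], 0.68)]
handle [([0.5, -0.158, 0.175], 0.57)]
lever_1_tip [([0.498, -0.103, 0.168], 0.5)]
handle [([0.5, -0.158, 0.165], 0.64)]
```

View pics/w4c.png

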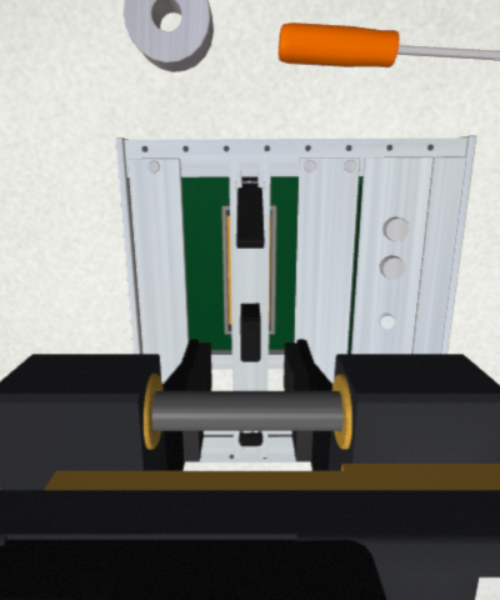

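The picture shows the card standing in the slot, with the handle at crop (250,330) and the +y lever open at (250,215). I'll go over the +y lever with the fingers shut.

Emit:
{"method": "servo_tool", "body": {
  "translation": [
    [-0.001,0.014,0],
    [-0.0015,0.021,0],
    [-0.002,0.021,0],
    [0,0,0],
    [0,0,0]
  ],
  "delta_rot": [
    [0,0,0],
    [0,0,0],
    [0,0,0],
    [0,0,0],
    [0,0,0]
  ],
  "fingers": [0,0,0,0,0],
  "squeeze": 10
}}

```text
time_s: 15.13
ee_pos: [0.4985, -0.1053, 0.2025]
orientation: [[-0.087, 0.996, -0.001], [0.996, 0.087, 0.0], [0.0, -0.001, -1.0]]
wrist_force: [-0.2, -0.3, -0.3]
gripper_width: 0.0053
gripper_force: 0.0
```

Emit:
{"method": "servo_tool", "body": {
  "translation": [
    [0,0,-0.003],
    [0,0,-0.003],
    [0,0,-0.003],
    [0,0,-0.002],
    [0.0001,-0.001,-0.002]
  ],
  "delta_rot": [
    [0,0,0],
    [0,0,0],
    [0,0,0],
    [0,0,0],
    [0,0,0]
  ],
  "fingers": [0,0,0,0,0]
}}

```text
time_s: 15.55
ee_pos: [0.4988, -0.1086, 0.1894]
orientation: [[-0.083, 0.997, -0.001], [0.997, 0.083, 0.0], [0.0, -0.001, -1.0]]
wrist_force: [0.3, -0.2, 0.3]
gripper_width: 0.0005
gripper_force: 0.0
```

Emit:
{"method": "servo_tool", "body": {
  "translation": [
    [0.0001,-0.0015,-0.002],
    [0.0001,-0.0016,-0.002],
    [0.0001,-0.0016,-0.002],
    [0.0002,-0.0016,-0.002],
    [0.0001,-0.0014,-0.0018]
  ],
  "delta_rot": [
    [0,0,0],
    [0,0,0],
    [0,0,0],
    [0,0,0],
    [0,0,0]
  ],
  "fingers": [0,0,0,0,0]
}}

```text
time_s: 15.97
ee_pos: [0.4999, -0.1169, 0.1804]
orientation: [[-0.083, 0.997, 0.001], [0.997, 0.083, -0.001], [-0.001, 0.001, -1.0]]
wrist_force: [0.6, -2.8, 4.3]
gripper_width: 0.0004
gripper_force: 2.3
```

Emit:
{"method": "servo_tool", "body": {
  "translation": [
    [0.0001,-0.0012,-0.002],
    [0.0001,-0.0012,-0.002],
    [0.0001,-0.001,-0.002],
    [0.0001,-0.001,-0.002],
    [0.0001,-0.001,-0.002]
  ],
  "delta_rot": [
    [0,0,0],
    [0,0,0],
    [0,0,0],
    [0,0,0],
    [0,0,0]
  ],
  "fingers": [0,0,0,0,0]
}}

```text
time_s: 16.38
ee_pos: [0.5001, -0.1217, 0.17]
orientation: [[-0.084, 0.997, 0.0], [0.997, 0.084, -0.0], [-0.0, 0.0, -1.0]]
wrist_force: [1.3, -2.8, 4.5]
gripper_width: 0.0003
gripper_force: 2.7
```

Emit:
{"method": "servo_tool", "body": {
  "translation": [
    [0.0001,-0.0012,-0.0018],
    [0.0001,-0.0012,-0.0018],
    [0.0001,-0.001,-0.0018],
    [0.0001,-0.001,-0.0018],
    [0.0001,-0.001,-0.0018]
  ],
  "delta_rot": [
    [0,0,0],
    [0,0,0],
    [0,0,0],
    [0,0,0],
    [0,0,0]
  ],
  "fingers": [0,0,0,0,0]
}}

```text
time_s: 16.8
ee_pos: [0.5004, -0.126, 0.1607]
orientation: [[-0.084, 0.996, -0.001], [0.996, 0.084, 0.001], [0.001, -0.0, -1.0]]
wrist_force: [-1.1, 3.8, 2.9]
gripper_width: 0.0001
gripper_force: 1.8
```

Emit:
{"method": "servo_tool", "body": {
  "translation": [
    [0,-0.0005,-0.0015],
    [0,-0.0005,-0.0015],
    [0,0,-0.0015],
    [0,0,-0.0015],
    [0,0,-0.0015]
  ],
  "delta_rot": [
    [0,0,0],
    [0,0,0],
    [0,0,0],
    [0,0,0],
    [0,0,0]
  ],
  "fingers": [0,0,0,0,0]
}}

```text
time_s: 17.22
ee_pos: [0.5004, -0.1277, 0.1533]
orientation: [[-0.084, 0.996, -0.0], [0.996, 0.084, 0.0], [0.0, -0.0, -1.0]]
wrist_force: [0.9, 2.6, 3.2]
gripper_width: 0.0003
gripper_force: 1.6
```

Emit:
{"method": "servo_tool", "body": {
  "translation": [
    [0,0,-0.0006],
    [0,0,-0.0006],
    [0,0,-0.0006],
    [0,0,-0.0006],
    [0,0,-0.0006]
  ],
  "delta_rot": [
    [0,0,0],
    [0,0,0],
    [0,0,0],
    [0,0,0],
    [0,0,0]
  ],
  "fingers": [0,0,0,0,0]
}}

```text
time_s: 17.63
ee_pos: [0.5005, -0.1278, 0.1506]
orientation: [[-0.084, 0.996, -0.0], [0.996, 0.084, 0.0], [0.0, -0.0, -1.0]]
wrist_force: [-0.6, 2.8, 3.9]
gripper_width: 0.0005
gripper_force: 1.8
```

Emit:
{"method": "servo_tool", "body": {
  "translation": [
    [0,0,-0.0004],
    [0,0,-0.0004],
    [0,0,-0.0004],
    [0,0,-0.0004],
    [0,0,-0.0004]
  ],
  "delta_rot": [
    [0,0,0],
    [0,0,0],
    [0,0,0],
    [0,0,0],
    [0,0,0]
  ],
  "fingers": [0,0,0,0,0]
}}

```text
time_s: 18.05
ee_pos: [0.501, -0.1278, 0.1495]
orientation: [[-0.084, 0.996, 0.001], [0.996, 0.084, -0.0], [-0.0, 0.001, -1.0]]
wrist_force: [-3.0, 4.4, 12.4]
gripper_width: 0.0007
gripper_force: 6.5
```

Emit:
{"method": "servo_tool", "body": {
  "translation": [
    [0,0,-0.0003],
    [0,0,-0.0003],
    [0,0,-0.0002],
    [0,0,0],
    [0,0,0]
  ],
  "delta_rot": [
    [0,0,0],
    [0,0,0],
    [0,0,0],
    [0,0,0],
    [0,0,0]
  ],
  "fingers": [0,0,0,0,0]
}}

```text
time_s: 18.47
ee_pos: [0.5015, -0.1279, 0.1493]
orientation: [[-0.084, 0.996, 0.002], [0.996, 0.084, -0.001], [-0.001, 0.002, -1.0]]
wrist_force: [-3.4, 2.5, 13.4]
gripper_width: 0.001
gripper_force: 6.8
```

```bash
python3 - <<'E'
from h import *
np.set_printoptions(precision=4,suppress=True)
s=telemetry.read_state();print(s['ee_pos'],s['wrist_force'],s['wrist_torque'])
im=eyes.capture('side');u,v=map(int,proj('side',[.503,-.165,.15]));print(u,v)
cv2.imwrite('pics/s5.png',cv2.resize(im[v-75:v+75,u-90:u+90],None,fx=4,fy=4,interpolation=cv2.INTER_CUBIC))
E
```

```text
[ 0.5015 -0.1279  0.1493] [-3.362   2.5042 13.3948] [0.7758 0.3836 0.0322]
419 201
```

View pics/s5.png

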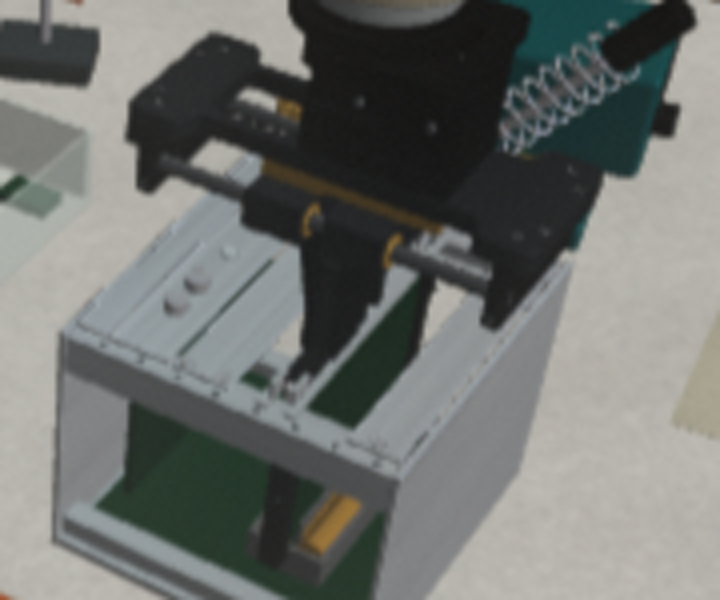

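Emit:
{"method": "servo_tool", "body": {
  "translation": [
    [0,0,-0.0003],
    [0,0,-0.0003],
    [0,0,-0.0003],
    [0,0,0],
    [0,0,0]
  ],
  "delta_rot": [
    [0,0,0],
    [0,0,0],
    [0,0,0],
    [0,0,0],
    [0,0,0]
  ],
  "fingers": [0,0,0,0,0],
  "squeeze": 30
}}

```text
time_s: 18.93
ee_pos: [0.5017, -0.1281, 0.149]
orientation: [[-0.084, 0.996, 0.003], [0.996, 0.084, -0.001], [-0.001, 0.003, -1.0]]
wrist_force: [-2.8, 2.9, 18.4]
gripper_width: 0.0003
gripper_force: 9.2
```

Emit:
{"method": "servo_tool", "body": {
  "translation": [
    [0,0,0.003],
    [0,0,0.01],
    [0,0,0.02],
    [0,0,0.024],
    [0.001,-0.01,0]
  ],
  "delta_rot": [
    [0,0,0],
    [0,0,0],
    [0,0,0],
    [0,0,0],
    [0,0,0]
  ],
  "fingers": [0,0,0,0,0],
  "squeeze": 10
}}

```text
time_s: 19.35
ee_pos: [0.5035, -0.1369, 0.2085]
orientation: [[-0.086, 0.996, 0.005], [0.996, 0.086, -0.001], [-0.002, 0.005, -1.0]]
wrist_force: [1.0, 0.3, 0.5]
gripper_width: 0.0006
gripper_force: 0.0
```

Emit:
{"method": "servo_tool", "body": {
  "translation": [
    [0.002,-0.022,0],
    [0.002,-0.03,0],
    [0.002,-0.02,0],
    [0.0008,-0.01,0],
    [0,0,0]
  ],
  "delta_rot": [
    [0,0,0],
    [0,0,0],
    [0,0,0],
    [0,0,0],
    [0,0,0]
  ],
  "fingers": [0,0,0,0,0]
}}

```text
time_s: 19.77
ee_pos: [0.5077, -0.2226, 0.2034]
orientation: [[-0.08, 0.997, -0.001], [0.997, 0.08, -0.0], [-0.0, -0.001, -1.0]]
wrist_force: [0.2, 1.3, -0.3]
gripper_width: 0.0005
gripper_force: 0.0
```

```bash
python3 - <<'E'
from h import *
np.set_printoptions(precision=4,suppress=True)
s=telemetry.read_state();print(s['ee_pos'],s['wrist_force'])
im=eyes.capture('wrist')
for l in ('lever_1_tip','handle'):
    print(l,[(np.round(d['at'],3).tolist(),round(d['score'],2)) for d in nets.look_for(l,'wrist')[:4]])
cv2.imwrite('pics/w6.png',cv2.resize(im[0:300,220:420],None,fx=2,fy=2,interpolation=cv2.INTER_CUBIC))
E
```

```text
[ 0.5077 -0.2226  0.2034] [ 0.2473  1.2958 -0.3361]
lever_1_tip [([0.502, -0.11, 0.144], 0.85)]
handle [([0.505, -0.161, 0.172], 0.85), ([0.507, -0.15, 0.143], 0.44)]
```

View pics/w6.png

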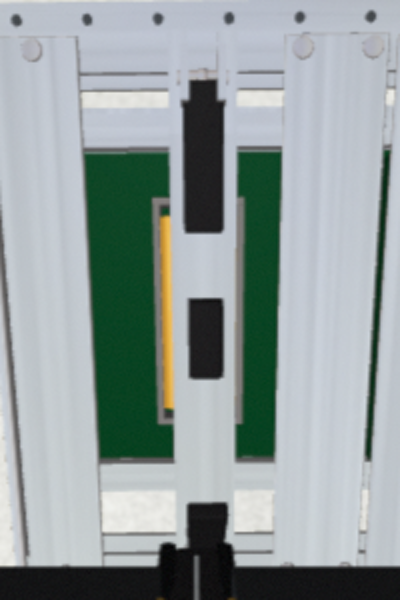

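The +y lever now lies flat along the panel. Next is the -y lever, using the mirrored path.

Emit:
{"method": "servo_tool", "body": {
  "translation": [
    [0,0,-0.004],
    [0,0,-0.003],
    [0,0,-0.003],
    [0,0,-0.003],
    [-0.0001,0.001,-0.003]
  ],
  "delta_rot": [
    [0,0,0],
    [0,0,0],
    [0,0,0],
    [0,0,0],
    [0,0,0]
  ],
  "fingers": [0,0,0,0,0]
}}

```text
time_s: 20.33
ee_pos: [0.5081, -0.2187, 0.1875]
orientation: [[-0.084, 0.996, -0.0], [0.996, 0.084, 0.0], [0.0, -0.0, -1.0]]
wrist_force: [0.2, 0.3, 0.1]
gripper_width: 0.0009
gripper_force: 0.0
```

Emit:
{"method": "servo_tool", "body": {
  "translation": [
    [-0.0001,0.0015,-0.002],
    [-0.0001,0.0016,-0.002],
    [-0.0001,0.0016,-0.002],
    [-0.0002,0.0016,-0.002],
    [-0.0001,0.0014,-0.0018]
  ],
  "delta_rot": [
    [0,0,0],
    [0,0,0],
    [0,0,0],
    [0,0,0],
    [0,0,0]
  ],
  "fingers": [0,0,0,0,0]
}}

```text
time_s: 20.75
ee_pos: [0.5078, -0.2105, 0.1783]
orientation: [[-0.084, 0.996, 0.0], [0.996, 0.084, 0.0], [0.0, 0.0, -1.0]]
wrist_force: [-1.2, 2.3, 4.4]
gripper_width: 0.0005
gripper_force: 2.4
```

Emit:
{"method": "servo_tool", "body": {
  "translation": [
    [-0.0001,0.0012,-0.002],
    [-0.0001,0.0012,-0.002],
    [-0.0001,0.001,-0.002],
    [-0.0001,0.001,-0.002],
    [-0.0001,0.001,-0.002]
  ],
  "delta_rot": [
    [0,0,0],
    [0,0,0],
    [0,0,0],
    [0,0,0],
    [0,0,0]
  ],
  "fingers": [0,0,0,0,0]
}}

```text
time_s: 21.17
ee_pos: [0.5072, -0.2057, 0.1679]
orientation: [[-0.084, 0.996, 0.0], [0.996, 0.084, -0.0], [-0.0, 0.0, -1.0]]
wrist_force: [0.5, 2.0, 2.3]
gripper_width: 0.0002
gripper_force: 1.2
```

Emit:
{"method": "servo_tool", "body": {
  "translation": [
    [-0.0001,0.0012,-0.0018],
    [-0.0001,0.0012,-0.0018],
    [-0.0001,0.001,-0.0018],
    [-0.0001,0.001,-0.0018],
    [-0.0001,0.001,-0.0018]
  ],
  "delta_rot": [
    [0,0,0],
    [0,0,0],
    [0,0,0],
    [0,0,0],
    [0,0,0]
  ],
  "fingers": [0,0,0,0,0]
}}

```text
time_s: 21.58
ee_pos: [0.5067, -0.2012, 0.1592]
orientation: [[-0.083, 0.997, 0.0], [0.997, 0.083, -0.001], [-0.001, 0.0, -1.0]]
wrist_force: [0.0, -1.9, 3.2]
gripper_width: 0.0004
gripper_force: 1.7
```

Emit:
{"method": "servo_tool", "body": {
  "translation": [
    [0,0.0005,-0.0014],
    [0,0.0005,-0.0014],
    [0,0,-0.001],
    [0,0,-0.001],
    [0,0,-0.0008]
  ],
  "delta_rot": [
    [0,0,0],
    [0,0,0],
    [0,0,0],
    [0,0,0],
    [0,0,0]
  ],
  "fingers": [0,0,0,0,0]
}}

```text
time_s: 22.0
ee_pos: [0.5066, -0.1995, 0.1534]
orientation: [[-0.084, 0.997, -0.0], [0.997, 0.084, -0.0], [-0.0, -0.0, -1.0]]
wrist_force: [0.4, -1.7, 2.6]
gripper_width: 0.0003
gripper_force: 1.5
```

Emit:
{"method": "servo_tool", "body": {
  "translation": [
    [0,0,-0.0005],
    [0,0,-0.0005],
    [0,0,-0.0005],
    [0,0,-0.0005],
    [0,0,0]
  ],
  "delta_rot": [
    [0,0,0],
    [0,0,0],
    [0,0,0],
    [0,0,0],
    [0,0,0]
  ],
  "fingers": [0,0,0,0,0]
}}

```text
time_s: 22.42
ee_pos: [0.5066, -0.1993, 0.1514]
orientation: [[-0.084, 0.996, -0.0], [0.996, 0.084, 0.0], [0.0, -0.0, -1.0]]
wrist_force: [-0.3, -1.7, 2.3]
gripper_width: 0.0003
gripper_force: 1.1
```

Emit:
{"method": "servo_tool", "body": {
  "translation": [
    [0,0,-0.0005],
    [0,0,-0.0005],
    [0,0,-0.0005],
    [0,0,-0.0005],
    [0,0,-0.0003]
  ],
  "delta_rot": [
    [0,0,0],
    [0,0,0],
    [0,0,0],
    [0,0,0],
    [0,0,0]
  ],
  "fingers": [0,0,0,0,0]
}}

```text
time_s: 22.83
ee_pos: [0.5066, -0.1994, 0.1491]
orientation: [[-0.084, 0.996, -0.0], [0.996, 0.084, -0.0], [-0.0, -0.0, -1.0]]
wrist_force: [-0.4, -2.6, 2.5]
gripper_width: 0.0008
gripper_force: 1.7
```

Emit:
{"method": "servo_tool", "body": {
  "translation": [
    [0,0,-0.0003],
    [0,0,-0.0003],
    [0,0,-0.0003],
    [0,0,-0.0003],
    [0,0,-0.0003]
  ],
  "delta_rot": [
    [0,0,0],
    [0,0,0],
    [0,0,0],
    [0,0,0],
    [0,0,0]
  ],
  "fingers": [0,0,0,0,0]
}}

```text
time_s: 23.25
ee_pos: [0.5068, -0.1995, 0.1486]
orientation: [[-0.084, 0.997, 0.001], [0.997, 0.084, -0.001], [-0.001, 0.001, -1.0]]
wrist_force: [-3.6, -1.1, 12.2]
gripper_width: 0.0007
gripper_force: 6.2
```

Emit:
{"method": "servo_tool", "body": {
  "translation": [
    [0,0,-0.0003],
    [0,0,-0.0003],
    [0,0,-0.0003],
    [0,0,0],
    [0,0,0]
  ],
  "delta_rot": [
    [0,0,0],
    [0,0,0],
    [0,0,0],
    [0,0,0],
    [0,0,0]
  ],
  "fingers": [0,0,0,0,0]
}}

```text
time_s: 23.67
ee_pos: [0.507, -0.1996, 0.1484]
orientation: [[-0.084, 0.997, 0.001], [0.997, 0.084, -0.001], [-0.001, 0.001, -1.0]]
wrist_force: [-4.6, -1.1, 15.8]
gripper_width: 0.0003
gripper_force: 8.0
```

Emit:
{"method": "servo_tool", "body": {
  "translation": [
    [0,0,0.003],
    [0,0,0.01],
    [0,0,0.015],
    [0,0,0.01],
    [-0.001,0.01,0]
  ],
  "delta_rot": [
    [0,0,0],
    [0,0,0],
    [0,0,0],
    [0,0,0],
    [0,0,0]
  ],
  "fingers": [0,0,0,0,0]
}}

```text
time_s: 24.08
ee_pos: [0.5065, -0.1908, 0.1869]
orientation: [[-0.082, 0.997, 0.003], [0.997, 0.082, -0.001], [-0.002, 0.003, -1.0]]
wrist_force: [0.5, -0.5, 0.2]
gripper_width: 0.0002
gripper_force: 0.0
```

Emit:
{"method": "servo_tool", "body": {
  "translation": [
    [-0.002,0.024,0],
    [-0.002,0.024,0],
    [-0.001,0.014,0],
    [0,0,-0.01],
    [0,0,-0.01]
  ],
  "delta_rot": [
    [0,0,0],
    [0,0,0],
    [0,0,0],
    [0,0,0],
    [0,0,0]
  ],
  "fingers": [0,0,0,0,0]
}}

```text
time_s: 24.5
ee_pos: [0.5009, -0.1266, 0.1644]
orientation: [[-0.086, 0.996, 0.001], [0.996, 0.086, -0.001], [-0.001, 0.001, -1.0]]
wrist_force: [0.0, -0.1, -0.6]
gripper_width: 0.0002
gripper_force: 0.0
```

Emit:
{"method": "servo_tool", "body": {
  "translation": [
    [0,0,-0.005],
    [0,0,-0.004],
    [0,0,-0.003],
    [0,0,-0.001],
    [0,0,-0.0005]
  ],
  "delta_rot": [
    [0,0,0],
    [0,0,0],
    [0,0,0],
    [0,0,0],
    [0,0,0]
  ],
  "fingers": [0,0,0,0,0]
}}

```text
time_s: 24.92
ee_pos: [0.5006, -0.1278, 0.1511]
orientation: [[-0.083, 0.997, -0.0], [0.997, 0.083, 0.0], [0.0, -0.0, -1.0]]
wrist_force: [0.0, 0.0, 0.1]
gripper_width: 0.0005
gripper_force: 0.0
```

Emit:
{"method": "servo_tool", "body": {
  "translation": [
    [0,0,-0.0004],
    [0,0,-0.0004],
    [0,0,-0.0003],
    [0,0,-0.0003],
    [0,0,-0.0003]
  ],
  "delta_rot": [
    [0,0,0],
    [0,0,0],
    [0,0,0],
    [0,0,0],
    [0,0,0]
  ],
  "fingers": [0,0,0,0,0]
}}

```text
time_s: 25.33
ee_pos: [0.5007, -0.1274, 0.1497]
orientation: [[-0.084, 0.996, 0.0], [0.996, 0.084, -0.0], [-0.0, 0.0, -1.0]]
wrist_force: [-0.2, 0.7, 0.8]
gripper_width: 0.0004
gripper_force: 0.0
```

Emit:
{"method": "servo_tool", "body": {
  "translation": [
    [0,0,-0.0004],
    [0,0,-0.0004],
    [0,0,-0.0004],
    [0,0,-0.0003],
    [0,0,0]
  ],
  "delta_rot": [
    [0,0,0],
    [0,0,0],
    [0,0,0],
    [0,0,0],
    [0,0,0]
  ],
  "fingers": [0,0,0,0,0]
}}

```text
time_s: 25.75
ee_pos: [0.5008, -0.1274, 0.1488]
orientation: [[-0.084, 0.996, 0.0], [0.996, 0.084, -0.0], [-0.0, 0.0, -1.0]]
wrist_force: [-1.8, 0.7, 7.8]
gripper_width: 0.0003
gripper_force: 3.4
```

Emit:
{"method": "servo_tool", "body": {
  "translation": [
    [0,0,-0.0004],
    [0,0,-0.0004],
    [0,0,-0.0004],
    [0,0,0],
    [0,0,0]
  ],
  "delta_rot": [
    [0,0,0],
    [0,0,0],
    [0,0,0],
    [0,0,0],
    [0,0,0]
  ],
  "fingers": [0,0,0,0,0]
}}

```text
time_s: 26.17
ee_pos: [0.501, -0.1274, 0.1485]
orientation: [[-0.084, 0.996, 0.001], [0.996, 0.084, -0.001], [-0.001, 0.001, -1.0]]
wrist_force: [-5.0, 1.3, 15.0]
gripper_width: 0.0003
gripper_force: 7.4
```

Emit:
{"method": "servo_tool", "body": {
  "translation": [
    [0,0,0.004],
    [0,0,0.015],
    [0,0,0.03],
    [0,0,0.03],
    [0,0,0.03]
  ],
  "delta_rot": [
    [0,0,0],
    [0,0,0],
    [0,0,0],
    [0,0,0],
    [0,0,0]
  ],
  "fingers": [0,0,0,0,0]
}}

```text
time_s: 26.58
ee_pos: [0.5003, -0.1272, 0.257]
orientation: [[-0.084, 0.996, -0.001], [0.996, 0.084, 0.0], [0.0, -0.001, -1.0]]
wrist_force: [1.1, -0.1, 1.0]
gripper_width: 0.0003
gripper_force: 0.0
```

Emit:
{"method": "servo_tool", "body": {
  "translation": [
    [0,-0.025,0],
    [0,-0.03,0],
    [0,-0.03,0],
    [0,-0.02,0],
    [0,0,0]
  ],
  "delta_rot": [
    [0,0,0],
    [0,0,0],
    [0,0,0],
    [0,0,0],
    [0,0,0]
  ],
  "fingers": [0,0,0,0,0]
}}

```text
time_s: 27.0
ee_pos: [0.4994, -0.2377, 0.2553]
orientation: [[-0.077, 0.997, -0.001], [0.997, 0.077, -0.001], [-0.001, -0.001, -1.0]]
wrist_force: [-0.2, -1.7, 0.8]
gripper_width: 0.0001
gripper_force: 0.0
```

```bash
python3 - <<'E'
from h import *
np.set_printoptions(precision=4,suppress=True)
s=telemetry.read_state();print(s['ee_pos'],s['wrist_force'])
im=eyes.capture('wrist')
for l in ('lever_1_tip','handle'):
    print(l,[(np.round(d['at'],3).tolist(),round(d['score'],2)) for d in nets.look_for(l,'wrist')[:4]])
cv2.imwrite('pics/w7.png',cv2.resize(im[60:300,220:420],None,fx=2.5,fy=2.5,interpolation=cv2.INTER_CUBIC))
E
```

```text
[ 0.4994 -0.2377  0.2553] [-0.236  -1.6952  0.8011]
lever_1_tip [([0.501, -0.115, 0.148], 0.65)]
handle [([0.504, -0.163, 0.171], 0.59)]
```

View pics/w7.png

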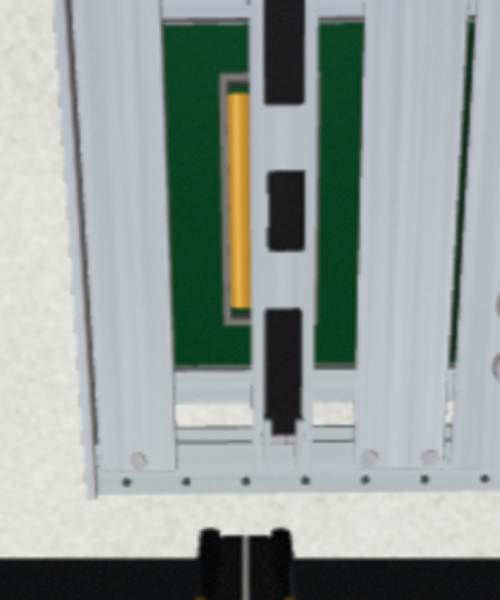

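Both levers lie flat along the panel, at crop (284,50) and (284,370). Each reached its stop with the fingertip at 148.5 mm, which is the home height, and the robot touches nothing.

```bash
python3 -c "
from cell import robot;print(robot.finish_job())"
```

```text
the job is handed in; nothing more can be done
None
```

The job is handed in at about 27 s with no verdict returned: the card stood on the contacts and was released, then both levers were pressed flat to their stops with no more than about 18 N read at the wrist, with the fingertips at home height.

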